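Close up the drill case

ROBOT

A 6-joint arm with a two-finger parallel gripper is mounted at the origin on the work surface. World frame = base frame: x ahead of the robot, y to its left, z up, the work surface at z = 0. Lengths are in m, angles in rad, forces in N, time in s.
With the tool pointing down it reaches from about 0.25 to 0.725 m from the base axis. Payload 4 kg.
Tool frame: the origin (TCP) lies midway between the tips of the shut fingers; the grasp point (between the pads) lies 19 mm behind it; x points along the fingers, y is the direction in which the jaws open and shut, and the axes are right-handed (so a half turn about x gives the same grasp; the last joint's range is limited). The gripper opens to 85 mm and grips with 20 to 120 N. Pads are 22 mm wide; open, the fingers measure 114 mm over their backs; the gripper's body (76 mm by 85 mm) begins 54 mm behind the grasp point. The pads swing forward as they close: fully open they stand 13 mm farther back than shut.
Start: joints at [1.224, 0.241, 0.005, 1.335, 0, 1.571], TCP at [0.17, 0.47, 0.231] pointing down, gripper open.
Joint ranges: [-2.72, 2.72], [-1.05, 1.87], [-1.09, 1.28], [-1.99, 2.15], [-1.42, 1.44], [-3.14, 3.14]. Speed limits (rad/s): [2.79, 2.79, 3.14, 3.14, 3.14, 3.14].

INTERFACE

Orientations are given as a unit quaternion [x, y, z, w].
In Python, from workcell import * gives the robot as it stands.
- The arm moves only by the tool play_rows, never from a script. Its argument "plan" is a list of rows, each a list of 7 numbers: the shift along the tool's x, y, z in mm, then the turn, a rotation vector about the tool's x, y, z in rad, then the closure, from -1 (fully open) to 1 (shut). In form: [[x, y, z, rx, ry, rz, grip], ...]. A call has 1 to 20 rows; each row shifts and turns the commanded pose from where the row before left it, along the tool's axes as they then stand; what a row does not reach is not made up. A row lasts 1/12 s, in which the tool goes at most 41.7 mm and 7.16 degrees, less where a joint would pass 70% of its speed; a pose out of reach is approached as far as the arm can. A call with a gripper value outside its range is refused whole. The fingers move at their own pace and stop on an object; the grip force is fixed at half the most. Time passes only in rows, so rows that do not move let the fingers close. It gives the time, the measured TCP pose, the force and the opening at its end, in the units of the state.
- get_obs(): the state, without advancing time (a new reading comes with each control period).
- camera(name): name is "scene" or "side" or "wrist"; returns a dict with "frame" (400x640x3 uint8, red, green, blue), "depth" (400x640 float32, m along the optical axis (not along the pixel's ray), 0 where there is no reading), "fx", "fy", "cx", "cy" (pixels), "distortion" ([k1, k2, p1, p2, k3] as OpenCV has them; the pictures are not rectified), "camera_from_world" (4x4, takes a point from world to camera coordinates). Camera axes: x right, y up, looking along -z (the intrinsics and any distortion apply to the point x, -y, -z); pixel columns grow to the right and rows downward; lengths in m; the calibration is good to about 2 mm. A picture is of the moment at which its call begins.
- job_done(): hands the job in, once; it reports no verdict.
Trained networks look in a picture, given as the dict that the camera call returned (one of the last four; its "shot" number tells which), for a name from the list of things; names that differ only in an ending like _2 or _b are one class to them, and where a whole thing is asked for, a point or a joint stands for the part that bears it (a point fixed in the world has none). Each returns a list of dicts, best first, with "confidence" (0 to 1); they miss things now and then, are a little off and sometimes report something else, mostly with a low value. They report only what shows in the picture. A call takes as long as a camera call.
- search_frame(thing, picture): "centre" ([x, y, z] in m, in world coordinates, good to about 4 mm: the middle of the surface that is visible of it).
- pinpoint(thing, picture): "centre" ([x, y, z] in m, in world coordinates, good to about 4 mm: a listed point, or the origin of a listed thing).
The state is a dict: "clock": time; "joint_pos": joint angles; "joint_vel": joint speeds; "tau": joint torques, N m; "eef_pos": TCP position; "tool_rot": TCP orientation; "ft_force": force on the tool from outside, world axes, zero at the start; "ft_torque": the same for the moment, N m; "grip_width": finger opening in m.
Only numpy, scipy, OpenCV 4.12 (cv2) and the standard library are available. Lean on these libraries where they do the work, as an engineer would, in place of code of your own. Each camera call takes 0.05 s, during which the arm holds its last target. There are 200 camera calls.

TASK

Put the drill case away without gripping anything: with the fingertips, fold the standing drill rack down flat into its tray, then swing the lid over it and press it fully shut. Work gently (do not force the rack or the lid, do not let the lid slam), leave the case standing where it is, and leave the step block, the oil bottle and the chuck key alone.

Things in the scene. Friction and masses are not known exactly. Their poses are not given: they have to be found in the camera images.
- case: the open drill case on the bench: a grey sheet-steel tray, 170 mm (its x) by 230 mm (its y) by 42 mm high, walls 3 mm; with rack and lid it weighs about 2.1 kg and stands loose on the bench. Origin: centre of its underside; z up; +x points from the rack's pivot side to the lid's hinge side.
- rack (a joint): angle of the drill rack in rad: 0 = folded flat in the tray, 1.57 = upright; folding swings its top edge towards the case's +x and down. An aluminium plate, 210 mm wide (along the case's y), 2 mm thick, on a pivot line along the case's y at x = -62 mm, z = 12 mm in the case frame (mid-thickness). The stiff pivot holds it at any angle (about 0.3 N m to turn).
- rack_edge (a point): middle of the rack's free edge (rolled, 6 mm thick), 135 mm from the pivot line. Twelve drill bits in two black holders stand up to 15 mm proud of the face that looks to the case's -x when upright (up when folded); they lie 30 to 105 mm either side of the middle, so a plain strip 60 mm wide runs up the middle of the plate.
- lid (a joint): angle of the lid in rad: 0 = shut on the tray's rim, 1.57 = upright, more = leaning back. A shallow sheet-steel pan, 232 mm wide, 13 mm deep, hinged along the case's y at x = +87 mm, z = 43 mm in the case frame. The stiff hinge holds it at any angle (about 0.35 N m to turn, plus or minus up to 0.3 N m for its weight).
- lid_edge (a point): middle of the lid's free edge on its outer face, 174 mm from the hinge line; the outer face lies 13 mm outside the hinge line, so the shut case is 56 mm high
- step_block: bystander: dark steel clamping step block, 60 x 30 mm, six steps up to 45 mm high; origin at the centre of its underside
- oil_bottle: bystander: white plastic bottle with a red cap, 52 mm across, 120 mm high; origin at the centre of its underside
- chuck_key: bystander: steel T-shaped drill chuck key lying on the bench, about 85 mm long, cross bar 104 mm, 18 mm high; origin under its shaft on the bench

How it is judged:
On the way, in this order (a step that is already met when the one before it is completed fails the run):
1. the rack is folded down flat in the tray while the lid still stands open (value of joint rack below 0.1 rad and value of joint lid above 1.2 rad), for 0.2 s.
2. the lid is swung shut over the folded rack (value of joint lid below 0.04 rad and value of joint rack below 0.1 rad), for 0.2 s.
At the end, for the whole second after the job is handed in: The rack is folded flat in the tray (within 0.10 rad) and the lid is shut over it (within 0.04 rad, 7 mm at its edge); the case stands flat and at rest within 30 mm of where it was; the step block, the bottle and the chuck key are within 20 mm of where they were (all of step 2 and distance of case from where it was at the start of the episode below 0.03 m and angle between case's own z axis and vertical below 0.03 rad and linear speed of case below 0.01 m/s and distance of each of step_block, oil_bottle, chuck_key from where it was at the start of the episode below 0.02 m); the robot touches nothing.
It fails at once if the lid is swung down past half-way while the rack still stands up (value of joint lid below 0.9 rad and value of joint rack above 0.35 rad).
It fails at once if the lid slams: it comes down the last part faster than 4 rad/s (value of joint lid below 0.5 rad and velocity of joint lid below -4 rad/s).
It fails at once if the rack or the lid is gripped or forced: more than 40 N between it and the fingers (contact force between any of rack, lid and the fingers above 40 N).
It fails at once if the case is shoved more than 30 mm, tipped or lifted (distance of case from where it was at the start of the episode above 0.03 m or angle between case's own z axis and vertical above 0.1 rad or height (world z) of case above 0.01 m).
It fails at once if the step block, the oil bottle or the chuck key is pushed more than 20 mm, lifted or tipped (distance of any of step_block, oil_bottle, chuck_key from where it was at the start of the episode above 0.02 m or angle between oil_bottle's own z axis and vertical above 0.3 rad).
It also fails if it takes over 51 s, if anything falls off the work surface, if the arm or the gripper's body presses on something with over 40 N, if the wrist force passes 120 N, or if a joint passes its speed limit or range.

## Working session

There is one attempt and no reset: what is moved stays moved. The work goes in short steps, Python scripts to look and compute and a tool call to move; the robot and the scene stay as the last step left them, time stands still between calls to the robot, and variables do not carry over. Pictures are saved under pics/ and viewed, about 8 in all and at most 12, crops included, and the job is handed in when it is done.

Besides the shell and the picture viewer there is one more tool, called after "Request:" in YAML: its name, and indented under it one key for each argument. play_rows: Moves the arm, as the interface text tells. Its arguments: {"type":"object","properties":{"plan":{"type":"array","items":{"type":"array","items":{"type":"number"}}}},"required":["plan"]}

```bash
mkdir -p pics; cat > h.py <<'E'
from workcell import *
import numpy as np, cv2
from scipy.spatial.transform import Rotation as R
def save(p,n): cv2.imwrite('pics/'+n,p['frame'][:,:,::-1])
def rnd(v,n=4): return np.round(np.array(v,float),n).tolist()
def cloud(p):
    d=p['depth'];K=np.array([[p['fx'],0,p['cx']],[0,p['fy'],p['cy']],[0,0,1]])
    v,u=np.mgrid[:d.shape[0],:d.shape[1]]
    uv=np.stack([u,v],-1).reshape(-1,1,2).astype(np.float64)
    n=cv2.undistortPoints(uv,K,np.array(p['distortion'],float)).reshape(d.shape+(2,))
    c=np.stack([n[...,0]*d,-n[...,1]*d,-d],-1)
    T=np.linalg.inv(np.array(p['camera_from_world']))
    w=c@T[:3,:3].T+T[:3,3]; w[d==0]=np.nan
    return w
E
python3 - <<'E'
from h import *
o=get_obs(); print({k:rnd(v) for k,v in o.items()})
a=camera('scene');b=camera('side')
save(a,'scene0.png');save(b,'side0.png')
for n,p in (('scene',a),('side',b)):
    for t in ['case','rack_edge','lid_edge','step_block','oil_bottle','chuck_key']:
        print(n,t,[(rnd(r['centre']),round(r['confidence'],2)) for r in pinpoint(t,p)[:2]])
    T=np.linalg.inv(np.array(p['camera_from_world'])); print('cam at',rnd(T[:3,3]))
E
```

```text
{'clock': 0.0, 'joint_pos': [1.224, 0.2414, 0.0037, 1.3352, 0.0, 1.5708], 'joint_vel': [0.0007, 0.0007, 0.0016, 0.0003, -0.0003, 0.0003], 'tau': [0.0002, -37.2319, 25.2407, 0.0169, 0.0001, 0.0], 'eef_pos': [0.1697, 0.4696, 0.2304], 'tool_rot': [0.1213, 0.6966, -0.1228, 0.6964], 'ft_force': [-0.8062, 0.8027, 0.561], 'ft_torque': [-0.0585, 0.0172, 0.0517], 'grip_width': 0.0856}
scene case [([0.4922, -0.0494, 0.0002], 0.69)]
scene rack_edge [([0.536, -0.0369, 0.1478], 0.73)]
scene lid_edge [([0.3586, -0.0789, 0.2069], 0.97)]
scene step_block [([0.5709, -0.2266, -0.0019], 0.63), ([0.7198, -0.0246, -0.0028], 0.19)]
scene oil_bottle [([0.6146, 0.164, -0.0024], 0.81)]
scene chuck_key [([0.7166, -0.0248, -0.0013], 0.78)]
cam at [0.9598, 0.536, 0.7112]
side case [([0.3587, -0.0764, 0.2125], 0.67), ([0.4903, -0.0473, -0.002], 0.62)]
side rack_edge [([0.5382, -0.0383, 0.1476], 0.69)]
side lid_edge [([0.3599, -0.0721, 0.2118], 0.89)]
side step_block [([0.5699, -0.226, 0.002], 0.52)]
side oil_bottle []
side chuck_key [([0.7214, -0.0287, -0.0002], 0.95)]
cam at [0.5513, 0.7401, 0.6972]
```

View pics/scene0.png

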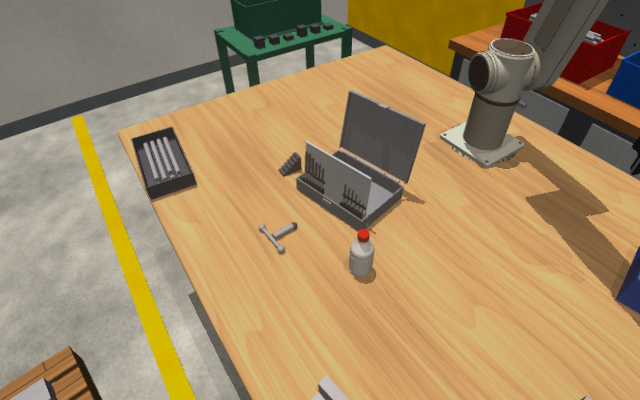

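View pics/side0.png

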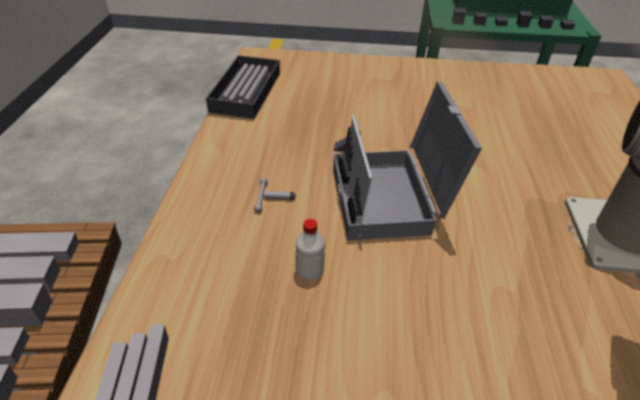

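The scene picture shows the case at about (350,165), with the lid (380,135) leaning towards the robot and the rack (335,180) standing on the far side. The chuck key is at (278,235), the bottle at (361,255) and the step block at (290,163). The side picture agrees. Next I fit the lid and rack planes to get the yaw and angles.

```bash
python3 - <<'E'
from h import *
a=camera('scene');w=cloud(a).reshape(-1,3);w=w[~np.isnan(w[:,0])]
C=np.array([.4912,-.0484,0]);yaw=np.deg2rad(192)
def local(w,yaw):
    c,s=np.cos(yaw),np.sin(yaw); d=w-C
    return np.c_[d[:,0]*c+d[:,1]*s,-d[:,0]*s+d[:,1]*c,d[:,2]]
L=local(w,yaw)
for n,m in (('lid',(L[:,0]>80)|(L[:,0]>.08)&(L[:,0]<.16)&(abs(L[:,1])<.1)&(L[:,2]>.07)&(L[:,2]<.19)),
            ('rack',(L[:,0]>-.09)&(L[:,0]<-.02)&(abs(L[:,1])<.025)&(L[:,2]>.06)&(L[:,2]<.135))):
    P=w[m];
    for _ in range(4):
        c=P.mean(0);v=np.linalg.svd(P-c,full_matrices=False)[2][2]; r=(P-c)@v; P=P[abs(r)<max(2*np.median(abs(r)),.001)]
    v*=-np.sign(v[0]); print(n,len(P),rnd(c),rnd(v),'yaw',np.degrees(np.arctan2(v[1],v[0])),'tilt',np.degrees(np.arcsin(v[2])),rnd(local(c[None],yaw)))
    Q=L[m]; print(' ext',rnd(Q.min(0)),rnd(Q.max(0)))
# rim points
m=(L[:,2]>.036)&(L[:,2]<.046)&(abs(L[:,0])<.1)&(abs(L[:,1])<.13)
Q=L[m]; print('rim',len(Q),rnd(np.percentile(Q,[1,99],axis=0)))
Rm=R.from_quat(get_obs()['tool_rot']).as_matrix();print(rnd(Rm))
E
```

```text
lid 1712 [0.3743, -0.0687, 0.1315] [-0.9576, -0.2043, -0.2032] yaw -167.95862357199533 tilt -11.725720334380462 [[0.1186, -0.0044, 0.1315]]
 ext [0.102, -0.0999, 0.0702] [0.1333, 0.1, 0.1899]
rack 257 [0.5426, -0.037, 0.0988] [-0.975, -0.1997, -0.0974] yaw -168.4273981152296 tilt -5.589568278791325 [[-0.0526, -0.0005, 0.0988]]
 ext [-0.0586, -0.0248, 0.06] [-0.0473, 0.0248, 0.1348]
rim 957 [[-0.0844, -0.1133, 0.0361], [0.0893, 0.1164, 0.0457]]
[[0.0, 0.3399, 0.9405], [0.0001, 0.9405, -0.3399], [-1.0, 0.0001, -0.0]]
```

Request:
play_rows:
  plan:
    - [-1,-18,31.4,0,0,0,1]
    - [-1,-18,31.4,0,0,0,1]
    - [-1,-18,31.4,0,0,0,1]
    - [-1,-18,31.4,0,0,0,1]
    - [-1,-18,31.4,0,0,0,1]
    - [-1,-18,31.4,0,0,0,1]
    - [-1,-18,31.4,0,0,0,1]
    - [-1,-18,31.4,0,0,0,1]
    - [-1,-18,31.4,0,0,0,1]
    - [-1,-18,31.4,0,0,0,1]
    - [-1,-18,31.4,0,0,0,1]
    - [-1,-18,31.4,0,0,0,1]
    - [-1,-18,31.4,0,0,0,1]
    - [-1,-18,31.4,0,0,0,1]
    - [-1,-18,31.4,0,0,0,1]
    - [-1,-18,31.4,0,0,0,1]
    - [-1,-18,31.4,0,0,0,1]
    - [-1,-18,31.4,0,0,0,1]
    - [0,0,0,0,0,0,1]

```text
clock: 2.33
eef_pos: [0.5947, -0.0317, 0.2479]
tool_rot: [0.123, 0.696, -0.125, 0.697]
ft_force: [-0.2, 1.0, -0.4]
grip_width: -0.0003
```

```bash
python3 - <<'E'
from h import *
o=get_obs(); print({k:rnd(v) for k,v in o.items() if k not in('tau','joint_vel')})
b=camera('side');save(b,'side1.png')
E
```

```text
{'clock': 2.3333, 'joint_pos': [-0.0522, 0.4291, 0.3153, 1.4557, -0.0022, 0.3005], 'eef_pos': [0.5947, -0.0317, 0.2479], 'tool_rot': [0.1233, 0.6956, -0.1248, 0.6967], 'ft_force': [-0.1721, 1.0047, -0.4209], 'ft_torque': [0.0262, 0.0361, -0.0391], 'grip_width': -0.0003}
```

View pics/side1.png

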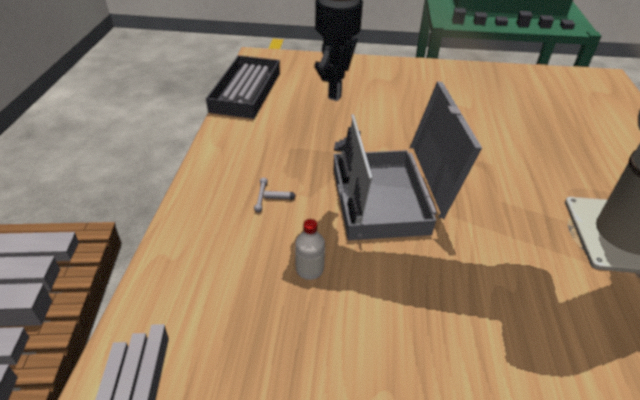

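Request:
play_rows:
  plan:
    - [0,0,0,-0.111,0,0,1]
    - [0,0,0,-0.111,0,0,1]
    - [0,0,0,-0.111,0,0,1]
    - [0,0,0,-0.111,0,0,1]
    - [0,0,0,-0.111,0,0,1]
    - [0,5,-3,0,0,0,1]
    - [22.7,0,0,0,0,0,1]
    - [22.7,0,0,0,0,0,1]
    - [22.7,0,0,0,0,0,1]
    - [22.7,0,0,0,0,0,1]
    - [22.7,0,0,0,0,0,1]
    - [22.7,0,0,0,0,0,1]
    - [0,0,0,0,0,0,1]
    - [0,0,0,0,0,0,1]

```text
clock: 3.55
eef_pos: [0.5857, -0.0214, 0.1123]
tool_rot: [-0.073, 0.705, 0.073, 0.702]
ft_force: [0.1, 0.6, -0.1]
grip_width: -0.0001
```

```bash
python3 - <<'E'
from h import *
o=get_obs(); print(rnd(o['eef_pos']),rnd(R.from_quat(o['tool_rot']).as_matrix(),3),rnd(o['joint_pos']),rnd(o['ft_force'],1))
C=np.array([.4912,-.0484,0]);xc=np.array([np.cos(np.radians(192)),np.sin(np.radians(192)),0]);yc=np.array([-xc[1],xc[0],0])
d=np.array(o['eef_pos'])-C;print('case',rnd([d@xc,d@yc,d[2]]))
# corner path radius 100, tcp = corner - 11 along a
ph=np.radians(np.r_[90:3:16j,1.5]); r=.1
a=r*np.cos(ph)+.001*np.sin(ph)*-1-.011; z=.012+r*np.sin(ph)+.001
p=np.c_[a-.062,z]*1000; print(np.round(p,1).tolist()); print(np.round(np.diff(p,axis=0),1).tolist())
E
```

```text
[0.5857, -0.0214, 0.1123] [[-0.004, -0.206, 0.979], [0.0, 0.979, 0.206], [-1.0, 0.001, -0.003]] [-0.0366, 0.4854, 0.0444, 1.1334, 0.0002, -0.244] [0.1, 0.6, -0.1]
case [-0.098, -0.0068, 0.1123]
[[-74.0, 113.0], [-63.9, 112.5], [-53.9, 111.0], [-44.1, 108.4], [-34.5, 104.9], [-25.4, 100.5], [-16.7, 95.1], [-8.7, 88.9], [-1.3, 82.0], [5.4, 74.3], [11.3, 66.0], [16.3, 57.2], [20.4, 47.9], [23.5, 38.2], [25.7, 28.3], [26.8, 18.2], [26.9, 15.6]]
[[10.1, -0.5], [10.0, -1.5], [9.8, -2.5], [9.5, -3.5], [9.1, -4.5], [8.6, -5.3], [8.1, -6.2], [7.4, -7.0], [6.7, -7.7], [5.9, -8.3], [5.0, -8.8], [4.1, -9.3], [3.1, -9.7], [2.2, -9.9], [1.1, -10.1], [0.1, -2.6]]
```

Request:
play_rows:
  plan:
    - [0,-3.5,-8,0,0,0,1]
    - [0,-3.5,-8,0,0,0,1]
    - [0,0,-8,0,0,0,1]
    - [0.2,0,-5,0,0,0,1]
    - [0.3,0,-5,0,0,0,1]
    - [0.7,0,-5,0,0,0,1]
    - [0.8,0,-5,0,0,0,1]
    - [1.2,0,-4.9,0,0,0,1]
    - [1.3,0,-4.9,0,0,0,1]
    - [1.7,0,-4.8,0,0,0,1]
    - [1.8,0,-4.7,0,0,0,1]
    - [2.2,0,-4.6,0,0,0,1]
    - [2.3,0,-4.5,0,0,0,1]
    - [2.6,0,-4.3,0,0,0,1]
    - [2.7,0,-4.3,0,0,0,1]

```text
clock: 4.8
eef_pos: [0.5088, -0.046, 0.0949]
tool_rot: [-0.073, 0.704, 0.073, 0.703]
ft_force: [1.2, -1.2, 2.0]
grip_width: 0.0002
```

```bash
cat > st.py <<'E'
from h import *
C=np.array([.4912,-.0484,0]);xc=np.array([np.cos(np.radians(192)),np.sin(np.radians(192)),0]);yc=np.array([-xc[1],xc[0],0])
o=get_obs();d=np.array(o['eef_pos'])-C
print('case mm',rnd(np.array([d@xc,d@yc,d[2]])*1000,1),'F',rnd(o['ft_force'],1),'t',o['clock'],'q',rnd(o['joint_pos'],2))
E
python3 - <<'E'
from st import *
b=camera('scene');save(b,'scene2.png')
for t in('rack_edge','case','lid_edge'): print(t,[(rnd(r['centre']),round(r['confidence'],2)) for r in pinpoint(t,b)[:1]])
E
```

```text
case mm [-17.7, 1.3, 94.9] F [1.2, -1.2, 2.0] t 4.8 q [-0.09, 0.36, -0.2, 1.01, -0.0, -0.3]
rack_edge []
case [([0.4947, -0.0507, -0.0008], 0.64)]
lid_edge [([0.3611, -0.075, 0.2105], 0.66)]
```

Request:
play_rows:
  plan:
    - [3.1,0,-4,0,0,0,1]
    - [3.1,0,-4,0,0,0,1]
    - [3.5,0,-3.7,0,0,0,1]
    - [3.5,0,-3.7,0,0,0,1]
    - [3.8,0,-3.4,0,0,0,1]
    - [3.9,0,-3.3,0,0,0,1]
    - [4.1,0,-3,0,0,0,1]
    - [4.2,0,-2.9,0,0,0,1]
    - [4.4,0,-2.5,0,0,0,1]
    - [4.4,0,-2.5,0,0,0,1]
    - [4.6,0,-2.1,0,0,0,1]
    - [4.7,0,-2,0,0,0,1]
    - [4.8,0,-1.6,0,0,0,1]
    - [4.9,0,-1.5,0,0,0,1]
    - [4.9,0,-1.1,0,0,0,1]
    - [5,0,-1.1,0,0,0,1]
    - [5,0,-0.6,0,0,0,1]

```text
clock: 6.42
eef_pos: [0.4672, -0.0548, 0.0228]
tool_rot: [-0.073, 0.703, 0.073, 0.703]
ft_force: [-1.0, 0.2, 1.6]
grip_width: -0.0002
```

```bash
python3 - <<'E'
from st import *
b=camera('scene');save(b,'scene3.png')
E
```

```text
case mm [24.8, 1.3, 22.8] F [-1.0, 0.2, 1.6] t 6.4167 q [-0.12, 0.39, -0.39, 0.79, -0.0, -0.32]
```

View pics/scene3.png

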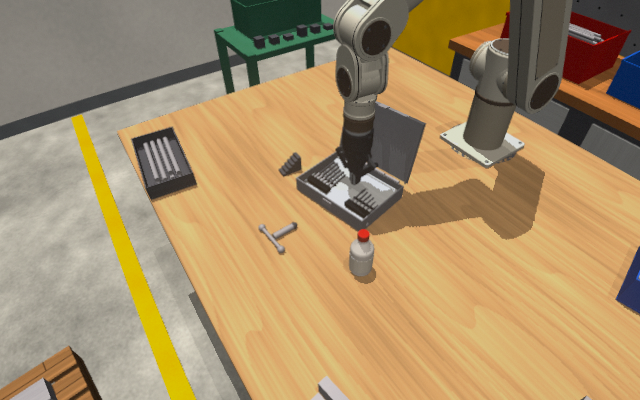

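The picture shows the rack almost flat in the tray at about (350,180), with the fingers in the middle strip. I press the last few millimetres.

Request:
play_rows:
  plan:
    - [3,0,0,0,0,0,1]
    - [2,0,0,0,0,0,1]
    - [2,0,0,0,0,0,1]
    - [1,0,0,0,0,0,1]
    - [1,0,0,0,0,0,1]
    - [0,0,0,0,0,0,1]
    - [0,0,0,0,0,0,1]
    - [0,0,0,0,0,0,1]

```text
clock: 7.13
eef_pos: [0.4679, -0.0548, 0.0145]
tool_rot: [-0.074, 0.703, 0.073, 0.704]
ft_force: [0.0, 0.2, -0.8]
grip_width: -0.0002
```

```bash
python3 - <<'E'
from st import *
E
```

```text
case mm [24.1, 1.4, 14.5] F [0.0, 0.2, -0.8] t 7.1333 q [-0.12, 0.4, -0.4, 0.77, 0.0, -0.32]
```

Request:
play_rows:
  plan:
    - [1,0,0,0,0,0,1]
    - [1,0,0,0,0,0,1]
    - [0,0,0,0,0,0,1]
    - [0,0,0,0,0,0,1]

```text
clock: 7.47
eef_pos: [0.468, -0.0548, 0.0131]
tool_rot: [-0.074, 0.703, 0.073, 0.704]
ft_force: [-0.0, 0.2, 4.4]
grip_width: -0.0003
```

Request:
play_rows:
  plan:
    - [-15,0,1,0,0,0,1]
    - [-25,0,2,0,0,0,1]
    - [-30,0,2,0,0,0,1]
    - [-35,0,2,0,0,0,1]
    - [-35,0,2,0,0,0,1]
    - [-35,0,0,0,0,0,1]
    - [-35,0,0,0,0,0,1]
    - [-35,0,0,0,0,0,1]
    - [-20,0,0,0,0,0,1]
    - [0,0,0,0,0,0,1]

```text
clock: 8.3
eef_pos: [0.479, -0.0532, 0.2828]
tool_rot: [-0.074, 0.7, 0.073, 0.707]
ft_force: [0.9, -0.2, 0.7]
grip_width: -0.0005
```

```bash
python3 - <<'E'
from st import *
b=camera('scene');s=camera('side')
for p in(b,s):
    for t in('rack_edge','case','lid_edge'): print(t,[(rnd(r['centre']),round(r['confidence'],2)) for r in pinpoint(t,p)[:1]])
    w=cloud(p).reshape(-1,3);w=w[~np.isnan(w[:,0])]-C
    L=np.c_[w@xc,w@yc,w[:,2]]*1000
    for lo in range(-50,80,20):
        m=(L[:,0]>lo)&(L[:,0]<lo+20)&(abs(L[:,1])<22)&(L[:,2]<60); print(lo,m.sum(),np.round(np.median(L[m,2]),1) if m.any() else '',end='; ')
    print()
E
```

```text
case mm [13.0, 2.1, 282.8] F [0.9, -0.2, 0.7] t 8.3 q [-0.11, 0.18, 0.06, 1.44, 0.0, -0.32]
rack_edge [([0.4194, -0.0665, 0.0123], 0.88)]
case [([0.4913, -0.0507, 0.0005], 0.75)]
lid_edge [([0.3603, -0.0772, 0.2089], 0.83)]
-50 85 13.7; -30 84 13.8; -10 82 14.2; 10 79 13.9; 30 80 13.8; 50 80 13.9; 70 195 26.3; 
rack_edge [([0.4235, -0.0679, 0.0128], 0.79)]
case [([0.4903, -0.0514, -0.0015], 0.66)]
lid_edge [([0.3604, -0.0769, 0.2102], 0.92)]
-50 112 11.7; -30 129 11.9; -10 127 11.9; 10 131 12.1; 30 121 11.7; 50 119 11.9; 70 220 22.0;
```

Request:
play_rows:
  plan:
    - [0,0.5,-15,0,0,0,1]
    - [0,0.5,-20,0,0,0,1]
    - [0,0.5,-25,0,0,0,1]
    - [0,0.5,-25,0,0,0,1]
    - [0,0,-25,0,0,0,1]
    - [0,0,-25,0,0,0,1]
    - [0,0,-25,0,0,0,1]
    - [0,0,-22,0,0,0,1]
    - [0,0,0,0,0,0,1]
    - [0,0,0,0,0,0,1]

```text
clock: 9.53
eef_pos: [0.2972, -0.0887, 0.2773]
tool_rot: [-0.073, 0.703, 0.073, 0.704]
ft_force: [0.9, 0.1, 0.2]
grip_width: 0.0
```

```bash
python3 - <<'E'
from st import *
r=145.
th=np.radians(np.r_[90:0:31j]); p=np.c_[98-r*np.cos(th)+13*np.sin(th),43+r*np.sin(th)+13*np.cos(th)]
print(np.round(p[[0,10,20,30]],1).tolist())
d=np.diff(p,axis=0); print([[round(-b,1),round(-a,1)] for a,b in d])
print(rnd(R.from_quat(o['tool_rot']).as_matrix(),3))
E
```

```text
case mm [198.1, -0.9, 277.3] F [0.9, 0.1, 0.2] t 9.5333 q [-0.29, -0.16, -0.3, 1.43, 0.0, -0.5]
[[111.0, 188.0], [36.8, 175.1], [-21.1, 126.8], [-47.0, 56.0]]
[[np.float64(-0.5), np.float64(7.6)], [np.float64(-0.1), np.float64(7.6)], [np.float64(0.3), np.float64(7.6)], [np.float64(0.7), np.float64(7.6)], [np.float64(1.1), np.float64(7.5)], [np.float64(1.5), np.float64(7.5)], [np.float64(1.9), np.float64(7.4)], [np.float64(2.3), np.float64(7.3)], [np.float64(2.7), np.float64(7.1)], [np.float64(3.0), np.float64(7.0)], [np.float64(3.4), np.float64(6.8)], [np.float64(3.7), np.float64(6.6)], [np.float64(4.1), np.float64(6.4)], [np.float64(4.4), np.float64(6.2)], [np.float64(4.7), np.float64(6.0)], [np.float64(5.0), np.float64(5.7)], [np.float64(5.3), np.float64(5.4)], [np.float64(5.6), np.float64(5.2)], [np.float64(5.9), np.float64(4.9)], [np.float64(6.1), np.float64(4.5)], [np.float64(6.3), np.float64(4.2)], [np.float64(6.6), np.float64(3.9)], [np.float64(6.8), np.float64(3.5)], [np.float64(6.9), np.float64(3.2)], [np.float64(7.1), np.float64(2.8)], [np.float64(7.2), np.float64(2.4)], [np.float64(7.3), np.float64(2.1)], [np.float64(7.4), np.float64(1.7)], [np.float64(7.5), np.float64(1.3)], [np.float64(7.6), np.float64(0.9)]]
[[0.001, -0.205, 0.979], [-0.0, 0.979, 0.205], [-1.0, -0.0, 0.001]]
```

Next I lower the tool behind the lid (277 → 188 mm), go to its edge (198 → 145) and push it to upright (111).

Request:
play_rows:
  plan:
    - [15,0,0,0,0,0,1]
    - [22,0,0,0,0,0,1]
    - [22,0,0,0,0,0,1]
    - [20,0,0,0,0,0,1]
    - [10,0,0,0,0,0,1]
    - [0,0,10,0,0,0,1]
    - [0,0,12,0,0,0,1]
    - [0,0,12,0,0,0,1]
    - [0,0,9,0,0,0,1]
    - [0,0,6,0,0,0,1]
    - [0,0,5,0,0,0,1]
    - [0,0,5,0,0,0,1]
    - [0,0,5,0,0,0,1]
    - [0,0,5,0,0,0,1]
    - [0,0,5,0,0,0,1]

```text
clock: 10.78
eef_pos: [0.3704, -0.0732, 0.1885]
tool_rot: [-0.073, 0.703, 0.073, 0.703]
ft_force: [-3.3, 0.2, 1.8]
grip_width: 0.0001
```

```bash
python3 - <<'E'
from st import *
b=camera('side');save(b,'side4.png')
for t in('case','lid_edge'): print(t,[(rnd(r['centre']),round(r['confidence'],2)) for r in pinpoint(t,b)[:1]])
E
```

```text
case mm [123.3, -0.8, 188.5] F [-3.3, 0.2, 1.8] t 10.7833 q [-0.2, 0.02, -0.36, 1.18, 0.0, -0.4]
case [([0.4912, -0.0475, -0.0021], 0.59)]
lid_edge [([0.385, -0.071, 0.2182], 0.8)]
```

View pics/side4.png

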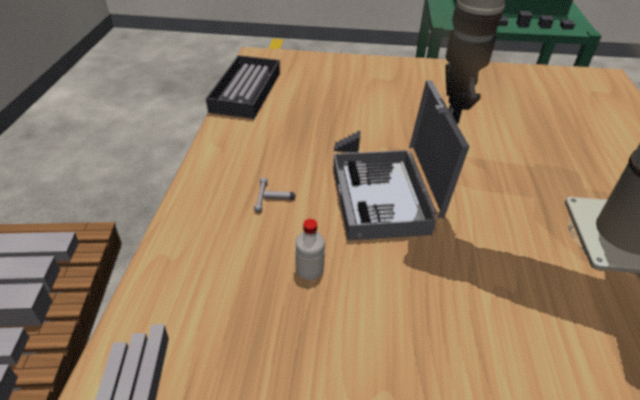

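The picture shows the rack flat at (378,190), the lid nearly upright with the fingers behind its edge at (460,110), and everything else untouched. I carry on along the arc.

Request:
play_rows:
  plan:
    - [0,0,6,0,0,0,1]
    - [0,0,6,0,0,0,1]
    - [-0.5,0,7.6,0,0,0,1]
    - [-0.1,0,7.6,0,0,0,1]
    - [0.3,0,7.6,0,0,0,1]
    - [0.7,0,7.6,0,0,0,1]
    - [1.1,0,7.5,0,0,0,1]
    - [1.5,0,7.5,0,0,0,1]
    - [1.9,0,7.4,0,0,0,1]
    - [2.3,0,7.3,0,0,0,1]
    - [2.7,0,7.1,0,0,0,1]
    - [3,0,7,0,0,0,1]

```text
clock: 11.93
eef_pos: [0.4555, -0.0553, 0.1753]
tool_rot: [-0.073, 0.703, 0.074, 0.703]
ft_force: [-1.4, -0.4, 1.2]
grip_width: -0.0004
```

```bash
python3 st.py
```

```text
case mm [36.3, -0.7, 175.3] F [-1.4, -0.4, 1.2] t 11.9333 q [-0.12, 0.19, -0.21, 1.17, 0.0, -0.33]
```

On the planned arc at (36, 175), with about 2 N. I continue.

Request:
play_rows:
  plan:
    - [3.4,0,6.8,0,0,0,1]
    - [3.7,0,6.6,0,0,0,1]
    - [4.1,0,6.4,0,0,0,1]
    - [4.4,0,6.2,0,0,0,1]
    - [4.7,0,6,0,0,0,1]
    - [5,0,5.7,0,0,0,1]
    - [5.3,0,5.4,0,0,0,1]
    - [5.6,0,5.2,0,0,0,1]
    - [5.9,0,4.9,0,0,0,1]
    - [6.1,0,4.5,0,0,0,1]

```text
clock: 12.77
eef_pos: [0.5117, -0.0435, 0.1267]
tool_rot: [-0.073, 0.703, 0.073, 0.703]
ft_force: [0.7, -0.2, 1.9]
grip_width: -0.0001
```

Request:
play_rows:
  plan:
    - [6.3,0,4.2,0,0,0,1]
    - [6.6,0,3.9,0,0,0,1]
    - [6.8,0,3.5,0,0,0,1]
    - [6.9,0,3.2,0,0,0,1]
    - [7.1,0,2.8,0,0,0,1]
    - [7.2,0,2.4,0,0,0,1]
    - [5,0,1.4,0,0,0,1]
    - [4,0,1,0,0,0,1]
    - [0,0,0,0,0,0,1]

```text
clock: 13.52
eef_pos: [0.5322, -0.0388, 0.0762]
tool_rot: [-0.073, 0.704, 0.074, 0.702]
ft_force: [0.4, -0.2, 0.5]
grip_width: 0.0001
```

```bash
python3 st.py
```

```text
case mm [-42.1, -0.8, 76.2] F [0.4, -0.2, 0.5] t 13.5167 q [-0.07, 0.43, -0.16, 0.99, -0.0, -0.28]
```

Request:
play_rows:
  plan:
    - [4,0,0.8,0,0,0,1]
    - [4,0,0.7,0,0,0,1]
    - [4,0,0.5,0,0,0,1]
    - [3,0,0.4,0,0,0,1]
    - [2,0,0,0,0,0,1]
    - [1,0,0,0,0,0,1]
    - [1,0,0,0,0,0,1]
    - [0,0,0,0,0,0,1]
    - [0,0,0,0,0,0,1]

```text
clock: 14.27
eef_pos: [0.5351, -0.0385, 0.0584]
tool_rot: [-0.073, 0.703, 0.073, 0.703]
ft_force: [0.0, 1.1, -0.6]
grip_width: 0.0001
```

```bash
python3 st.py
```

```text
case mm [-45.0, -0.6, 58.4] F [0.0, 1.1, -0.6] t 14.2667 q [-0.07, 0.45, -0.17, 0.95, -0.0, -0.28]
```

Request:
play_rows:
  plan:
    - [1,0,0,0,0,0,1]
    - [1,0,0,0,0,0,1]
    - [1,0,0,0,0,0,1]
    - [0,0,0,0,0,0,1]

```text
clock: 14.6
eef_pos: [0.5354, -0.0384, 0.0561]
tool_rot: [-0.074, 0.703, 0.073, 0.703]
ft_force: [-1.5, 0.0, 4.8]
grip_width: 0.0001
```

```bash
python3 st.py
```

```text
case mm [-45.3, -0.6, 56.1] F [-1.5, 0.0, 4.8] t 14.6 q [-0.07, 0.45, -0.18, 0.94, -0.0, -0.28]
```

Request:
play_rows:
  plan:
    - [0.7,0,0,0,0,0,1]
    - [0.7,0,0,0,0,0,1]
    - [0,0,0,0,0,0,1]
    - [0,0,0,0,0,0,1]

```text
clock: 14.93
eef_pos: [0.5354, -0.0384, 0.056]
tool_rot: [-0.074, 0.703, 0.073, 0.704]
ft_force: [-4.8, 0.4, 13.0]
grip_width: -0.0001
```

```bash
python3 st.py
```

```text
case mm [-45.3, -0.6, 56.0] F [-4.8, 0.4, 13.0] t 14.9333 q [-0.07, 0.45, -0.18, 0.94, -0.0, -0.28]
```

Hard stop: the force rose to 13 N with no further travel at 56.0 mm, which is the shut height. I lift straight up and check.

Request:
play_rows:
  plan:
    - [-3,0,0,0,0,0,1]
    - [-8,0,0,0,0,0,1]
    - [-20,0,0,0,0,0,1]
    - [-30,0,0,0,0,0,1]
    - [-35,0,0,0,0,0,1]
    - [-35,0,0,0,0,0,1]
    - [-35,0,0,0,0,0,1]
    - [-30,0,0,0,0,0,1]
    - [-15,0,0,0,0,0,1]
    - [0,0,0,0,0,0,1]
    - [0,0,0,0,0,0,1]

```text
clock: 15.85
eef_pos: [0.5358, -0.0385, 0.2658]
tool_rot: [-0.074, 0.703, 0.073, 0.704]
ft_force: [-0.4, -0.2, -0.4]
grip_width: -0.0
```

```bash
python3 - <<'E'
from st import *
b=camera('scene');s=camera('side');save(b,'scene5.png')
for p in(b,s):
    for t in('case','lid_edge','step_block','oil_bottle','chuck_key'): print(t,[(rnd(r['centre']),round(r['confidence'],2)) for r in pinpoint(t,p)[:1]])
    w=cloud(p).reshape(-1,3);w=w[~np.isnan(w[:,0])]-C
    L=np.c_[w@xc,w@yc,w[:,2]]*1000
    m=(abs(L[:,0])<75)&(abs(L[:,1])<100)&(L[:,2]>40)&(L[:,2]<75)
    print('lid top slope rad',rnd(np.linalg.lstsq(np.c_[L[m,:2],np.ones(m.sum())],L[m,2],rcond=None)[0]))
E
```

```text
case mm [-45.7, -0.5, 265.8] F [-0.4, -0.2, -0.4] t 15.85 q [-0.07, 0.3, 0.18, 1.44, -0.0, -0.28]
case [([0.4927, -0.0506, 0.0017], 0.71)]
lid_edge [([0.5777, -0.0323, 0.0572], 0.59)]
step_block [([0.5698, -0.2236, -0.0014], 0.72)]
oil_bottle [([0.6175, 0.1615, -0.0006], 0.78)]
chuck_key []
lid top slope rad [0.0035, 0.001, 57.4404]
case [([0.4896, -0.0487, -0.0005], 0.57)]
lid_edge [([0.5771, -0.0316, 0.0572], 0.83)]
step_block [([0.5701, -0.2271, 0.0029], 0.82)]
oil_bottle [([0.6135, 0.1602, -0.0019], 0.88)]
chuck_key [([0.719, -0.0272, -0.0003], 0.85)]
lid top slope rad [-0.0009, 0.0006, 55.4325]
```

View pics/scene5.png

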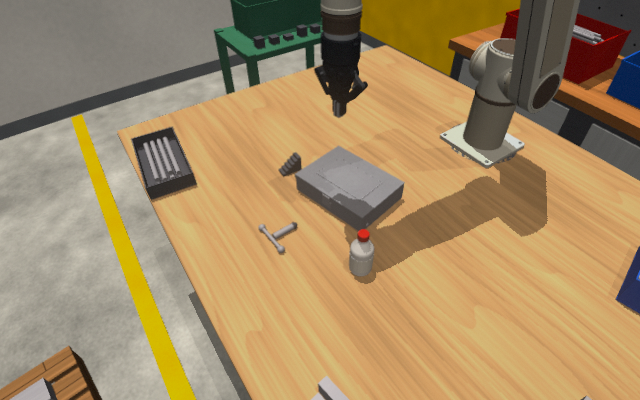

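The picture shows the case fully shut at (350,185), the gripper clear above it at (340,90), and the bystanders where they were.

```bash
python3 -c "
from workcell import *
print(job_done())"
```

```text
the job is handed in; nothing more can be done
None
```

The drill case is put away. I folded the rack flat with the closed fingertips, then swung the lid over it, pressed it fully shut and handed the job in at about 16 s. No pass or fail verdict came back.

- **Rack:** before I closed the lid, the depth images showed it level in the tray at 12–14 mm along its whole length.
- **Lid:** it reached a hard stop at 56.0 mm, the height of the shut case. Its top slopes less than 0.004 rad.
- **Forces:** readings were about 1–5 N while moving, and the highest I saw was about 14 N at the final press. I read the force only at the end of each move, not continuously.
- **Case and bystanders:** the case, step block, bottle and chuck key were all within a few millimetres of where they started, which is the accuracy of the measurement. The gripper ended about 0.21 m above the lid, touching nothing.
- **Misses:** in the last check the chuck key was missed in the scene camera but found in the side one. One earlier look failed to find the rack edge while the rack was part-way down.

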